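Seat the keyed spindle in the stirrer drive hub

ROBOT

A 6-joint arm with a two-finger parallel gripper is mounted at the origin on the work surface. World frame = base frame: x ahead of the robot, y to its left, z up, the work surface at z = 0. Lengths are in mm, angles in rad, forces in N, time in s.
With the tool pointing down it reaches from about 350 to 975 mm from the base axis. Payload 17.4 kg.
Tool frame: the origin (TCP) lies at the very end of the fingers, on their centre line; the grasp point (between the pads) lies 19 mm behind it (bot.grasp_offset is the distance from the TCP to the grasp point, in mm); z points along the fingers, y is the line along which they close (so a half turn about z gives the same grasp; the last joint's range is limited). The gripper opens to 85 mm and grips with 20 to 120 N. Pads are 22 mm wide; open, the fingers measure 114 mm over their backs; the gripper's body (76 mm by 85 mm) begins 54 mm behind the grasp point. The pads swing forward as they close: fully open they stand 13 mm farther back than shut.
Start: joints at [-1.344, 0.116, 1.442, -0, 1.584, -0.038], TCP at [176.649, -651.481, 231.303] pointing down, gripper open.
Joint ranges: [-2.83, 2.83], [-0.83, 2.19], [0.07, 2.5], [-1.14, 4.28], [0.01, 3], [-2.97, 2.97]. Speed limits (rad/s): [1.89, 1.89, 2.22, 3.14, 3.14, 3.14].

INTERFACE

Orientations are given as a rotation vector (axis times angle).
In Python, from workcell import bot gives the robot as it stands.
- The arm moves only by the shell command python3 drive.py FILE [FORCE], which reads ROWS from the file FILE. ROWS is a JSON object with one list for each field, all of the same length, 1 to 8, a row being the entries at one place: rx, ry, rz (a rotation vector in units of 0.25 rad), tx, ty, tz (the shift in shares of the most that a row can go, 1 being 50 mm), finger_gap (the finger opening in mm); each row shifts and turns the commanded pose from where the row before left it, along the tool's axes as they then stand; what a row does not reach is not made up. A row lasts 1/10 s, in which the tool goes at most 50 mm and 0.15 rad, less where a joint would pass 70% of its speed; a pose out of reach is approached as far as the arm can. The fingers move at their own pace and stop on an object; FORCE is the grip in N (left out, the last holds). Time passes only in rows, so rows that do not move let the fingers close. It prints the time, the measured TCP pose, the force, the opening and the grip force at its end. Input that does not fit is refused with a message, and nothing moves.
- bot.read_state(): the state, without advancing time (a new reading comes with each control period).
- bot.read_camera(name): name is "scene" or "top" or "wrist"; returns a dict with "frame" (420x560x3 uint8, red, green, blue), "depth" (420x560 float32, mm along the optical axis (not along the pixel's ray), 0 where there is no reading), "vertical_fov" (degrees; the focal length in pixels is half the picture's height over the tangent of half this angle, whatever the lens; pixels are square), "cx", "cy" (the principal point, pixels), "k1" (the pictures are not rectified: a ray, as slopes to the right and down, at radius r is drawn at 1 + k1 r^2 times it, then the intrinsics apply), "view" (4x4, takes a point from world to camera coordinates); the wrist camera has in their place "T_tool_cam" (4x4, takes a point from camera to tool coordinates, whose origin is the TCP and whose axes are the flange's). Camera axes: x right, y down, z forward; pixel columns grow to the right and rows downward; lengths in mm; the calibration is good to about 2 mm. A picture is of the moment at which its call begins: read the wrist's pose just before it.
- bot.hand_in(): hands the job in; it is judged then, once.
The state is a dict: "time": time; "joint_positions": joint angles; "qd": joint speeds; "joint_efforts": joint torques, N m; "tcp_pos": TCP position; "orientation": TCP orientation; "ft_force": force on the tool from outside, world axes, zero at the start; "moment": the same for the moment, N m; "opening": finger opening in mm; "gripper_force": force on a finger pad.
Only numpy, scipy, OpenCV 4.12 (cv2) and the standard library are available. Lean on these libraries where they do the work, as an engineer would, in place of code of your own. Each camera call takes 0.05 s, during which the arm holds its last target. There are 200 camera calls.

TASK

Gently lift the keyed spindle with the square white ceramic sleeve out of the rack (the sleeve is brittle: grip it with no more than 50 N) and lower its shaft into the pulley hub on the bench drive, turning it lightly against the hub until the key finds the keyway and slips in; press with no more than about 30 N. Keep pushing against the spring in the bore until the collar lies flush on the hub, and finish while still gripping the spindle and holding it pressed fully home. Leave everything else on the bench where it is.

Things in the scene. Friction and masses are not known exactly. Their poses are not given: they have to be found in the camera images.
- spindle: Keyed spindle, about 220 g, upright in one of the rack's three holes; the only accessory with a square white sleeve. Origin: centre of the shaft's lower tip; z up along the axis; +x towards key and pointer tab. Round steel shaft 16 mm diameter, 40 mm from tip to collar; its lowest 6 mm taper to 10 mm diameter.
- key (a point): Lower end of the spindle's key, 12 mm above the tip and 13 mm from the axis on the spindle's +x side. The key (a rib) is 6 mm wide (its lowest 3 mm only 4 mm wide), reaches 13 mm from the axis and runs from here up to the collar; below it the shaft is a plain round pilot. Axes as the spindle's.
- collar (a point): Centre of the underside of the spindle's steel collar, 40 mm above the tip. Collar 40 mm diameter, 8 mm thick; a pointer tab 10 mm wide reaches out to 32 mm from the axis, straight above the key. Axes as the spindle's.
- sleeve (a point): Centre of the spindle's white ceramic sleeve, on the axis 74 mm above the tip: the place to grip. The sleeve is 26 x 26 mm square, from 48 to 100 mm above the tip, faces square to the spindle's x and y.
- rack: Grey plastic rack block, 70 x 235 x 50 mm (x, y, z), fixed to the bench; origin at the centre of its underside. Three 31 mm through holes in a row along its y, at -80, 0 and +80 mm. The collars rest on its top, so the spindle's tip is 10 mm above the bench. The spindle may be in any hole; the other two hold the chuck and the plug.
- drive: Drive unit, pale box, deck 56 mm high, fixed to the bench; origin on the bench under the hub axis, z up. The box runs from 50 mm in front (-x) to 120 mm behind (+x) the hub axis, 125 mm wide; a black motor cap, 84 mm high, sits 78 mm behind the hub. On the deck an aluminium pulley hub, 49 mm diameter (toothed foot 62 mm), rim 106 mm above the bench.
- bore (a point): Centre of the hub's mouth, at rim height on the hub axis; axes as drive. Vertical bore 18 mm diameter; keyway 8 mm wide, reaching 14.5 mm from the axis, full depth, seen as a notch in the rim. Its angle is not reported: within 0.5 rad either way of the drive's +x. Misaligned, the key rests on the rim with the tip 12 mm deep; it drops in within about 0.08 rad. The hub turns stiffly (0.4 N m).
- pin (a point): Rest position of the top of the sprung pin in the bore, on the hub axis 30 mm below the rim; axes as drive. The shaft tip meets it 30 mm deep: 4 N to start it moving, 9 N with the tip 40 mm deep, where the collar lies on the rim (fully home). The spindle's weight alone does not push it down; let go, the spindle rises again.
- chuck: Dark round chuck on a plain steel shaft, 85 mm tall, in the rack; bystander; origin at the centre of its underside.
- plug: Ball-headed plug, 90 mm tall, in the rack; bystander; origin at the centre of its underside.
- jar: White screw jar, 48 mm diameter, 60 mm tall; bystander; origin at the centre of its underside.
- driver: Screwdriver, 150 mm, lying between rack and drive; bystander; origin at the tool's axis.
- dish: Shallow glass dish, 90 mm diameter, 16 mm tall; bystander; origin at the centre of its underside.
- slidebox: Wooden slide box, 80 x 100 x 32 mm; bystander at the robot's right; origin at the centre of its underside.

How it is judged:
By the outcome, as a careful person would: the job done as asked, in the order asked, and still so for the second after the job is handed in, while the arm keeps its last pose, push and grip.
It also fails if it takes over 51 s, if anything falls off the work surface, if the arm or the gripper's body presses on something with over 40 N, if the wrist force passes 120 N, or if a joint passes its speed limit or range.

## Working session

There is one attempt and no reset: what is moved stays moved. The work goes in short steps, Python scripts to look and compute and a shell command to move; the robot and the scene stay as the last step left them, time stands still between calls to the robot, and variables do not carry over. Pictures are saved under pics/ and viewed, at most 10 in all, crops included, and the job is handed in when it is done.

```bash
ls; mkdir -p pics; python3 - <<'E'
from workcell import bot
import cv2,numpy as np
for n in("scene","top"):
    c=bot.read_camera(n); np.savez(n+".npz",**c); cv2.imwrite(f"pics/{n}.png",c["frame"][:,:,::-1])
    print(n,c["vertical_fov"],c["cx"],c["cy"],c["k1"],c["view"])
s=bot.read_state();print(s)
E
```

```text
drive.py
pics
workcell.py
scene 50.70744523173342 277.78688234046257 205.80444778145295 -0.03349281200102137 [[-5.92495600e-02  9.98242172e-01  1.43360338e-03  9.48318255e+01]
 [ 7.90433664e-01  4.77923309e-02 -6.10680372e-01 -3.71010907e+02]
 [-6.09675416e-01 -3.50493749e-02 -7.91875892e-01  1.47231737e+03]
 [ 0.00000000e+00  0.00000000e+00  0.00000000e+00  1.00000000e+00]]
top 47.01038140767954 287.15352256342885 208.0296331112393 -0.1731472760185608 [[ 6.75824985e-03 -9.99976557e-01 -1.10059485e-03 -7.27279332e+01]
 [-9.92101376e-01 -6.56715511e-03 -1.25266644e-01  5.33042077e+02]
 [ 1.25256480e-01  1.93848494e-03 -9.92122501e-01  1.41669504e+03]
 [ 0.00000000e+00  0.00000000e+00  0.00000000e+00  1.00000000e+00]]
{'time': 0.1, 'joint_positions': array([-1.34382461e+00,  1.16424302e-01,  1.44221279e+00, -1.21771845e-05,
        1.58400669e+00, -3.77799526e-02]), 'qd': array([-1.28829230e-03, -8.93435689e-04, -9.88914942e-04, -6.53991748e-04,
       -9.92656117e-04, -1.68941785e-05]), 'joint_efforts': array([ 7.60897001e-04, -7.33666348e+01, -6.33791685e+01, -4.78812126e-05,
        5.24540199e-03,  6.08810819e-05]), 'tcp_pos': array([ 176.58762154, -651.3061452 ,  230.63635017]), 'orientation': array([-3.11307109e+00, -4.14519232e-01,  1.74937928e-04]), 'ft_force': array([-0.0705293 ,  0.97399743, -0.00187224]), 'moment': array([-0.03620057, -0.01345254,  0.02124537]), 'gripper_force': 0.0, 'opening': 85.40818633708373}
```

View pics/scene.png

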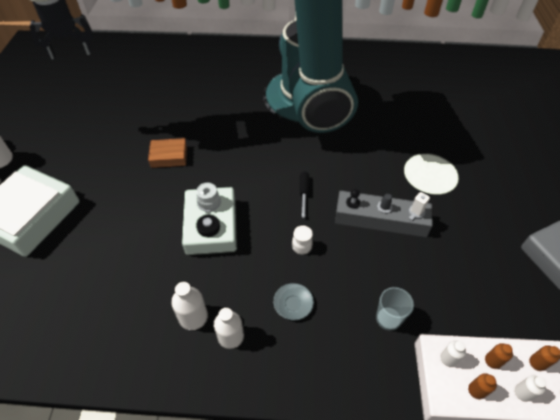

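View pics/top.png

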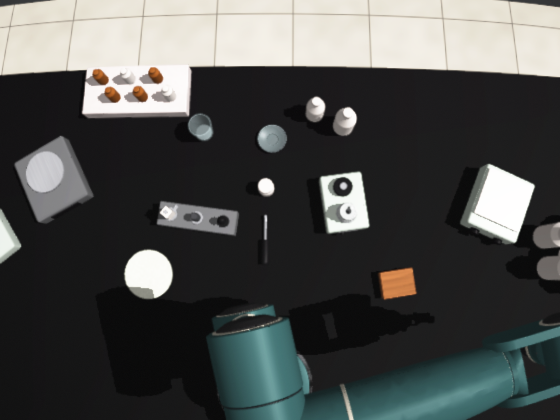

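The scene view shows the spindle (white square sleeve) in the rack's +y hole at about (420,205), top view (168,212). The hub is at (207,193) in the scene view and (348,212) in the top view, in front of the black motor cap.

```bash
cat > h.py <<'E'
import numpy as np,cv2
from scipy.spatial.transform import Rotation as R
from workcell import bot
def K(c):
    f=210/np.tan(np.radians(c["vertical_fov"])/2); return np.array([[f,0,c["cx"]],[0,f,c["cy"]],[0,0,1.]])
def world_cam(c,s=None):   # camera->world
    if "view" in c: return np.linalg.inv(c["view"])
    T=np.eye(4);T[:3,:3]=R.from_rotvec(s["orientation"]).as_matrix();T[:3,3]=s["tcp_pos"]; return T@c["T_tool_cam"]
def rays(c,uv):
    p=cv2.undistortPoints(np.array(uv,float).reshape(-1,1,2),K(c),np.array([float(c["k1"]),0,0,0])).reshape(-1,2)
    return np.c_[p,np.ones(len(p))]
def onplane(c,uv,z,s=None):
    T=world_cam(c,s);d=rays(c,uv)@T[:3,:3].T;o=T[:3,3]
    return o+d*((z-o[2])/d[:,2])[:,None]
def project(c,P,s=None):
    T=np.linalg.inv(world_cam(c,s)); q=(np.atleast_2d(P)@T[:3,:3].T+T[:3,3])
    return cv2.projectPoints(q,np.zeros(3),np.zeros(3),K(c),np.array([float(c["k1"]),0,0,0]))[0].reshape(-1,2)
def snap(n,name):
    s=bot.read_state();c=bot.read_camera(n);np.savez(name+".npz",**c,**{k:s[k] for k in("tcp_pos","orientation")})
    cv2.imwrite(f"pics/{name}.png",c["frame"][:,:,::-1]);return c,s
def load(name):
    c=dict(np.load(name+".npz"));return c,c
def totool(dP,s): return R.from_rotvec(s["orientation"]).as_matrix().T@np.asarray(dP,float)
E
python3 - <<'E'
from h import *
np.set_printoptions(precision=1,suppress=True)
t,_=load("top");c,_=load("scene")
print(onplane(t,[[168,212],[160,203],[238,211],[236,234],[158,226]],[110,50,50,50,50]),onplane(t,[[348,212]],106),onplane(c,[[420,203]],100),onplane(c,[[207,191]],106))
for P in [[420,205],[386,203],[353,200],[207,191],[208,224]]:
    d=c["depth"][P[1]-1:P[1]+2,P[0]-1:P[0]+2];z=np.median(d);print(P,z,(world_cam(c)@np.append(rays(c,[P])[0]*z,1))[:3])
w,s=bot.read_camera("wrist"),bot.read_state()
print(w["T_tool_cam"],w["vertical_fov"],w["cx"],w["cy"],w["k1"],R.from_rotvec(s["orientation"]).as_matrix())
E
```

```text
[[510.1 272.9 110. ]
 [544.2 313.7  50. ]
 [521.6  76.8  50. ]
 [453.   81.5  50. ]
 [474.6 317.2  50. ]] [[ 514.1 -243.2  106. ]] [[521.2 279.5 100. ]] [[ 519.9 -237.2  106. ]]
[420, 205] 1068.8344 [522.9 280.7  94.5]
[386, 203] 1088.5563 [511.6 202.   81.8]
[353, 200] 1115.9565 [493.3 124.1  64.7]
[207, 191] 1098.7269 [ 508.  -240.9   91.3]
[208, 224] 1049.8916 [ 600.3 -225.2   81.2]
[[   0.    -1.    -0.3   73.8]
 [   1.     0.     0.    -0.5]
 [  -0.    -0.3    1.  -142.4]
 [   0.     0.     0.     1. ]] 66.06152804398636 283.65249430888554 206.93771418801103 -0.06550478670758246 [[ 1.   0.3 -0. ]
 [ 0.3 -1.   0. ]
 [ 0.  -0.  -1. ]]
```
Rack yaw: y-axis direction from (474.6,317)->(453,81.5): rack tilted ~ atan(21.6/236) ~0.09. Spindle at ~ (513,275)? Hub at ~(514,-240).

The rows are not in the units I measure in: shifts go in shares of 50 mm and turns go in units of 0.25 rad. I convert before sending: 36 mm is 0.72, -25.7 mm is -0.514.

```bash
echo '{"rx": [0,0,0,0,0,0,0,0],"ry": [0,0,0,0,0,0,0,0],"rz": [0,0,0,0,0,0,0,0],"tx": [0.72,0.72,0.72,0.72,0.72,0.72,0.72,0.72],"ty": [-0.514,-0.514,-0.514,-0.514,-0.514,-0.514,-0.514,-0.514],"tz": [0,0,0,0,0,0,0,0],"finger_gap": [85,85,85,85,85,85,85,85]}' > next.json && python3 drive.py next.json; echo '{"rx": [0,0,0,0,0,0],"ry": [0,0,0,0,0,0],"rz": [0,0,0,0,0,0],"tx": [0.72,0.72,0.72,0.72,0,0],"ty": [-0.514,-0.514,-0.514,-0.514,0,0],"tz": [0,0,0,0,0,0],"finger_gap": [85,85,85,85,85,85]}' > next.json && python3 drive.py next.json; python3 -c "
from h import *
c,s=snap('wrist','w1');print(s['joint_positions'],s['tcp_pos'],s['orientation'],s['time'],project(c,[[514,-240,106]],s))"
```

```text
time: 0.95
tcp_pos: [401.6, -376.1, 231.3]
orientation: [3.114, 0.414, 0.0]
ft_force: [0.5, -1.3, 0.9]
opening: 84.8
gripper_force: 0.0
time: 1.55
tcp_pos: [513.2, -240.1, 231.0]
orientation: [-3.114, -0.418, 0.001]
ft_force: [0.4, -0.0, 0.0]
opening: 85.0
gripper_force: 0.0
[-4.82560568e-01 -1.20279909e-01  1.67802236e+00 -1.95627176e-04
  1.58445765e+00  8.21506180e-01] [ 513.15239672 -240.10177551  230.98278896] [-3.11350642e+00 -4.17707425e-01  9.56299325e-04] 1.55 [[284.11518655 199.00362063]]
```

View pics/w1.png

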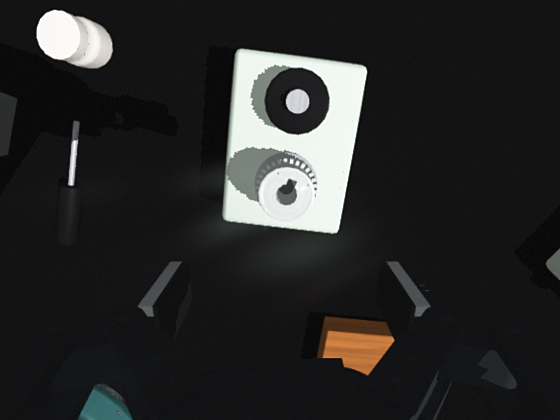

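The wrist view shows the hub rim at about (287,193) with the bore at its centre and a notch pointing up and slightly right, near (291,182). I'll zoom in and measure.

```bash
python3 - <<'E'
from h import *
np.set_printoptions(precision=2,suppress=True)
c,s=load("w1")
# rectified top-down patch of the rim plane: 0.1 mm... 8px/mm
x0,y0=514.,-240.
g=np.mgrid[-35:35:560j,-35:35:560j]  # row: +x down->flip
P=np.stack([x0-g[0],y0-g[1],np.full_like(g[0],106)],-1).reshape(-1,3)   # up=+x, left=+y
uv=project(c,P,s).astype(np.float32).reshape(560,560,2)
im=cv2.remap(c["frame"],uv[...,0],uv[...,1],cv2.INTER_CUBIC)
cv2.imwrite("pics/hub.png",im[:,:,::-1])
# drive yaw from box (deck z=56)
b=c["frame"].astype(int); m=((b.min(2)>140)).astype(np.uint8);m[:40]=0;m[240:]=0;m[:,:215]=0;m[:,375:]=0
cn=max(cv2.findContours(m,cv2.RETR_EXTERNAL,cv2.CHAIN_APPROX_NONE)[0],key=cv2.contourArea)
print(onplane(c,cv2.boxPoints(cv2.minAreaRect(cn)),56,s))
E
```

```text
[[ 460.92 -178.84   56.  ]
 [ 626.85 -164.45   56.  ]
 [ 644.4  -283.63   56.  ]
 [ 478.33 -315.97   56.  ]]
```

View pics/hub.png

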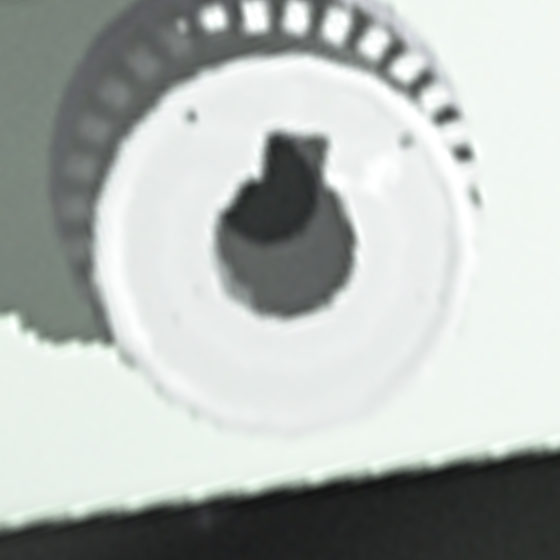

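Rectified hub patch (8 px/mm): the bore and rim centre is at (285,246), which gives a hub axis near (518.2,-240.6). The notch middle is at (297,135), so keyway yaw is about -0.11 rad. Next I move above the spindle.

```bash
echo '{"rx": [0,0,0,0,0,0,0,0],"ry": [0,0,0,0,0,0,0,0],"rz": [0,0,0,0,0,0,0,0],"tx": [0.22,0.22,0.22,0.22,0.22,0.22,0.22,0.22],"ty": [-0.82,-0.82,-0.82,-0.82,-0.82,-0.82,-0.82,-0.82],"tz": [0,0,0,0,0,0,0,0],"finger_gap": [85,85,85,85,85,85,85,85]}' > next.json && python3 drive.py next.json >/dev/null; echo '{"rx": [0,0,0,0,0,0],"ry": [0,0,0,0,0,0],"rz": [0,0,0,0,0,0],"tx": [0.22,0.22,0.22,0.22,0,0],"ty": [-0.82,-0.82,-0.82,-0.82,0,0],"tz": [0,0,0,0,0,0],"finger_gap": [85,85,85,85,85,85]}' > next.json && python3 drive.py next.json; python3 - <<'E'
from h import *
c,s=snap('wrist','w2');print(s['joint_positions'])
def patch(z,name,x0=512.,y0=275.):
    g=np.mgrid[-45:45:540j,-45:45:540j]
    P=np.stack([x0-g[0],y0-g[1],np.full_like(g[0],z)],-1).reshape(-1,3)
    uv=project(c,P,s).astype(np.float32).reshape(540,540,2)
    return cv2.remap(c["frame"],uv[...,0],uv[...,1],cv2.INTER_CUBIC)
im=np.hstack([cv2.resize(patch(58,0),(400,400)),cv2.resize(patch(110,0),(400,400))])
cv2.imwrite("pics/sp.png",im[:,:,::-1])
E
```

```text
time: 3.0
tcp_pos: [511.7, 268.0, 231.0]
orientation: [3.114, 0.415, -0.001]
ft_force: [-0.4, -0.9, -0.3]
opening: 84.8
gripper_force: 0.0
[ 4.38485004e-01 -9.55837547e-02  1.65523911e+00 -3.45905143e-04
  1.58258592e+00  1.74444585e+00]
```

View pics/sp.png

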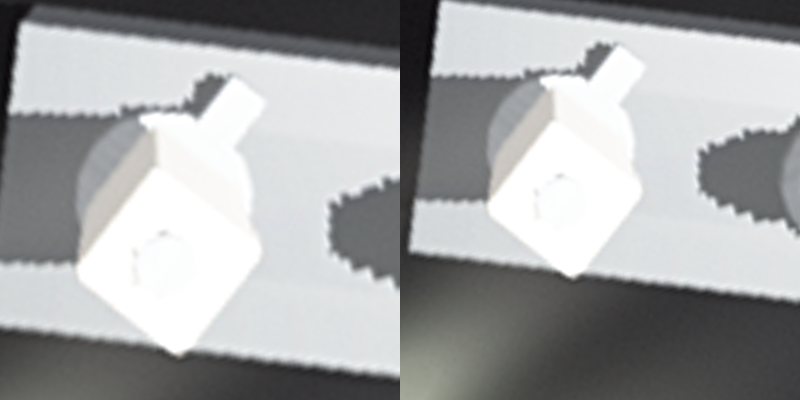

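View pics/w2.png

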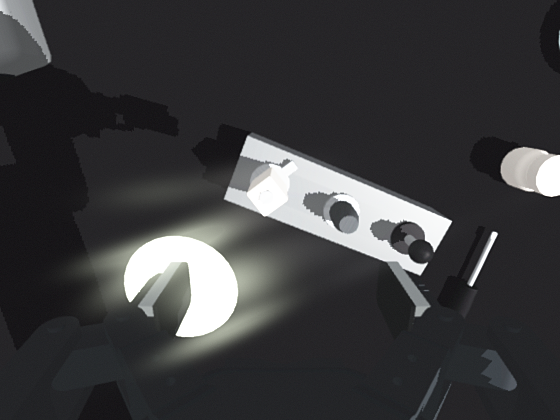

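The patches (4.44 px/mm) show the square sleeve top centred at (566,198) in the z=110 half. That puts the spindle near (512.3,282.7). The pointer tab in the left half ends at (250,90), so key yaw is about -0.68. I'll turn the tool to yaw 0.89 over it and recheck with depth masks.

Converted, -14 mm is -0.28, 4.4 mm is 0.088, -0.125 rad is -0.5.

```bash
echo '{"rx": [0,0,0,0,0,0,0],"ry": [0,0,0,0,0,0,0],"rz": [-0.5,-0.5,-0.5,-0.5,-0.5,0,0],"tx": [0.088,0,0,0,0,0,0],"ty": [-0.28,0,0,0,0,0,0],"tz": [0,0,0,0,0,0,0],"finger_gap": [85,85,85,85,85,85,85]}' > next.json && python3 drive.py next.json; cat >> h.py <<'E'
def cloud(c,s):
    v,u=np.mgrid[:420,:560]; uv=np.c_[u.ravel(),v.ravel()]
    T=world_cam(c,s);P=(rays(c,uv)*c["depth"].reshape(-1,1))@T[:3,:3].T+T[:3,3]
    P[c["depth"].ravel()==0]=np.nan
    return P.reshape(420,560,3)
def top(c,s,z,tol,near,r):
    P=cloud(c,s);m=(abs(P[...,2]-z)<tol)&(np.hypot(P[...,0]-near[0],P[...,1]-near[1])<r)
    return P[m]
E
python3 - <<'E'
from h import *
np.set_printoptions(precision=3,suppress=True)
snap('wrist','w3')
for n in("w2","w3"):
    c,s=load(n);p=top(c,s,110,6,(512,283),25)
    rc=cv2.minAreaRect(p[:,:2].astype(np.float32));print(n,len(p),np.median(p[:,2]),rc,p.mean(0),s["tcp_pos"],s["orientation"])
    p=top(c,s,54,4,(512,283),40);a=p-[512.3,282.7,0];q=a[np.hypot(a[:,0],a[:,1])>25];
c,s=load("w1");p=top(c,s,106,5,(518,-240),30);print(len(p),np.median(p[:,2]),cv2.minEnclosingCircle(p[:,:2].astype(np.float32)))
E
```

```text
time: 3.75
tcp_pos: [512.4, 282.1, 231.5]
orientation: [2.839, 1.344, 0.0]
ft_force: [-0.2, -0.2, -0.4]
opening: 85.1
gripper_force: 0.0
w2 931 109.64260192604564 ((512.1415405273438, 283.52862548828125), (26.1698055267334, 26.154624938964844), 51.9576301574707) [513.095 283.633 109.736] [511.727 268.018 231.017] [ 3.114  0.415 -0.001]
w3 909 109.71948435210146 ((511.5118408203125, 283.8655090332031), (26.562253952026367, 25.37994384765625), 51.40901184082031) [512.465 284.73  109.834] [512.434 282.095 231.485] [2.839 1.344 0.   ]
2069 105.45207799756031 ((518.4137573242188, -240.2859649658203), 24.406373977661133)
```

```bash
echo '{"rx": [0,0,0,0,0,0,0,0],"ry": [0,0,0,0,0,0,0,0],"rz": [-0.06,0,0,0,0,0,0,0],"tx": [0.018,0,0,0,0,0,0,0],"ty": [-0.032,0,0,0,0,0,0,0],"tz": [0.6,0.8,0.8,0.6,0.3,0.2,0,0],"finger_gap": [85,85,85,85,85,85,85,85]}' > next.json && python3 drive.py next.json 25; echo '{"rx": [0,0,0,0,0,0,0,0],"ry": [0,0,0,0,0,0,0,0],"rz": [0,0,0,0,0,0,0,0],"tx": [0,0,0,0,0,0,0,0],"ty": [0,0,0,0,0,0,0,0],"tz": [0,0,0,0,0,0,0,0],"finger_gap": [40,40,24,20,20,20,20,20]}' > next.json && python3 drive.py next.json 40
```

```text
time: 4.6
tcp_pos: [512.1, 285.2, 67.8]
orientation: [-2.826, -1.373, -0.003]
ft_force: [0.0, 0.1, 0.4]
opening: 84.9
gripper_force: 0.0
time: 5.4
tcp_pos: [511.6, 285.1, 66.7]
orientation: [-2.825, -1.373, -0.001]
ft_force: [-2.1, 0.1, 5.9]
opening: 25.7
gripper_force: 40.1
```

```bash
echo '{"rx": [0,0,0,0,0,0,0,0],"ry": [0,0,0,0,0,0,0,0],"rz": [0,0,0,0,0,0,0,0],"tx": [0,0,0,0,0,0,0,0],"ty": [0,0,0,0,0,0,0,0],"tz": [-0.06,-0.14,-0.3,-0.5,-0.6,-0.6,-0.5,0],"finger_gap": [20,20,20,20,20,20,20,20]}' > next.json && python3 drive.py next.json; python3 - <<'E'
from h import *
s=bot.read_state();print(s['tcp_pos'],s['orientation'],totool([518.4-s['tcp_pos'][0],-240.4-s['tcp_pos'][1],0],s))
c,s=snap('wrist','w4')
E
```

```text
time: 6.2
tcp_pos: [512.5, 285.5, 206.3]
orientation: [-2.825, -1.373, -0.01]
ft_force: [-0.1, -0.0, -1.6]
opening: 25.7
gripper_force: 39.6
[512.45290445 285.50056494 206.30408904] [-2.82549053 -1.37324639 -0.00970152] [-409.83922024  329.60066342   -1.41009879]
```

View pics/w4.png

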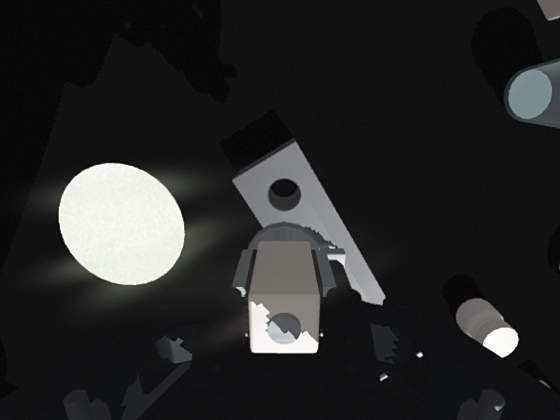

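Spindle is held square between the pads (sleeve at about (285,300)), with the pointer tab to the right at (340,258) and the rack hole empty. Next I measure the in-hand axis and carry it to the hub.

Converted, -34 mm is -0.68, 27.5 mm is 0.55.

```bash
echo '{"rx": [0,0,0,0,0,0,0,0],"ry": [0,0,0,0,0,0,0,0],"rz": [0,0,0,0,0,0,0,0],"tx": [-0.3,-0.68,-0.76,-0.76,-0.76,-0.76,-0.76,-0.76],"ty": [0.24,0.55,0.62,0.62,0.62,0.62,0.62,0.62],"tz": [0,0,0,0,0,0,0,0],"finger_gap": [20,20,20,20,20,20,20,20]}' > next.json && python3 drive.py next.json>/dev/null; echo '{"rx": [0,0,0,0,0,0,0,0],"ry": [0,0,0,0,0,0,0,0],"rz": [0,0,0,0,-0.56,-0.56,-0.52,0],"tx": [-0.76,-0.76,-0.68,-0.44,0,0,0,0],"ty": [0.62,0.62,0.55,0.3,0,0,0,0],"tz": [0,0,0,0,0,0,0,0],"finger_gap": [20,20,20,20,20,20,20,20]}' > next.json && python3 drive.py next.json; echo '{"rx": [0,0],"ry": [0,0],"rz": [0,0],"tx": [0,0],"ty": [0,0],"tz": [0,0],"finger_gap": [20,20]}' > next.json && python3 drive.py next.json; python3 - <<'E'
from h import *
np.set_printoptions(precision=3,suppress=True)
for n in("w4","w5"):
    c,s=load(n) if n=="w4" else snap("wrist",n)
    t=s["tcp_pos"];P=cloud(c,s);M=R.from_rotvec(s["orientation"]).as_matrix()
    L=(P-t)@M; m=(L[...,2]<-35)&(L[...,2]>-52)&(np.hypot(L[...,0],L[...,1])<24)
    p=L[m];h=np.median(p[:,2]);p=p[abs(p[:,2]-h)<3]
    print(n,t,s["orientation"],h,cv2.minAreaRect(p[:,:2].astype(np.float32)))
    # collar/tab plane 62 mm... top of collar: 52 mm below sleeve top
    q=L[(abs(L[...,2]-h-52)<4)&(np.hypot(L[...,0],L[...,1])<36)]
    r=np.hypot(q[:,0],q[:,1]);q=q[r>25];print("tab",len(q),q.mean(0) if len(q) else 0)
    if n=="w5": print(totool(np.array([518.4,-240.4,0])-t,s)[:2])
E
```

```text
time: 7.85
tcp_pos: [517.2, -240.8, 199.9]
orientation: [-2.484, -1.921, 0.002]
ft_force: [0.6, 0.4, -2.0]
opening: 25.4
gripper_force: 39.9
time: 8.05
tcp_pos: [517.9, -240.5, 200.8]
orientation: [-2.489, -1.915, 0.001]
ft_force: [-0.4, 0.3, -3.0]
opening: 25.5
gripper_force: 39.9
w4 [512.453 285.501 206.304] [-2.825 -1.373 -0.01 ] -42.932325350270006 ((0.5678911209106445, 0.14060401916503906), (39.69008255004883, 28.17760467529297), 89.84014892578125)
tab 166 [ 2.009 28.792  9.545]
w5 [ 517.875 -240.507  200.797] [-2.489 -1.915  0.001] -42.97731549400001 ((0.25809574127197266, 0.31186485290527344), (39.726741790771484, 28.971378326416016), 89.98867797851562)
tab 168 [ 1.837 29.102  9.522]
[0.21  0.632]
```

Converted, 12 mm is 0.24, 0.4 mm is 0.008, 0.08 rad is 0.32.

```bash
echo '{"rx": [0,0,0,0,0,0,0,0],"ry": [0,0,0,0,0,0,0,0],"rz": [0.32,0,0,0,0,0,0,0],"tx": [-0.004,0,0,0,0,0,0,0],"ty": [0.008,0,0,0,0,0,0,0],"tz": [0.2,0.24,0.16,0.08,0.08,0.08,0,0],"finger_gap": [20,20,20,20,20,20,20,20]}' > next.json && python3 drive.py next.json; echo '{"rx": [0,0,0,0,0],"ry": [0,0,0,0,0],"rz": [0,0,0,0,0],"tx": [0,0,0,0,0],"ty": [0,0,0,0,0],"tz": [0.04,0.04,0.02,0,0],"finger_gap": [20,20,20,20,20]}' > next.json && python3 drive.py next.json
```

```text
time: 8.9
tcp_pos: [518.6, -240.8, 159.5]
orientation: [2.561, 1.819, 0.0]
ft_force: [0.4, 0.4, -2.1]
opening: 25.7
gripper_force: 39.9
time: 9.4
tcp_pos: [518.4, -240.5, 154.1]
orientation: [-2.561, -1.818, -0.0]
ft_force: [-1.2, 4.7, -3.5]
opening: 25.3
gripper_force: 40.0
```

Converted, 1 mm is 0.02, 0.5 mm is 0.01.

```bash
echo '{"rx": [0,0],"ry": [0,0],"rz": [0,0],"tx": [0.01,0],"ty": [-0.004,0],"tz": [0.02,0],"finger_gap": [20,20]}' > next.json && python3 drive.py next.json; echo '{"rx": [0,0,0,0],"ry": [0,0,0,0],"rz": [0,0,0,0],"tx": [0,0,0,0],"ty": [0,0,0,0],"tz": [0.02,0.02,0,0],"finger_gap": [20,20,20,20]}' > next.json && python3 drive.py next.json;
```

```text
time: 9.6
tcp_pos: [518.5, -240.3, 153.2]
orientation: [2.562, 1.819, -0.0]
ft_force: [-1.1, 2.4, -2.3]
opening: 25.6
gripper_force: 40.1
time: 10.0
tcp_pos: [518.5, -240.2, 151.2]
orientation: [-2.562, -1.819, 0.0]
ft_force: [-0.6, 3.0, -2.1]
opening: 25.9
gripper_force: 40.1
```

Converted, 0.3 mm is 0.006, 0.7 mm is 0.014.

```bash
echo '{"rx": [0,0,0,0],"ry": [0,0,0,0],"rz": [0,0,0,0],"tx": [0.006,0,0,0],"ty": [-0.002,0,0,0],"tz": [0.014,0.014,0,0],"finger_gap": [20,20,20,20]}' > next.json && python3 drive.py next.json; echo '{"rx": [0,0,0],"ry": [0,0,0],"rz": [0,0,0],"tx": [0,0,0],"ty": [0,0,0],"tz": [0.014,0,0],"finger_gap": [20,20,20]}' > next.json && python3 drive.py next.json;
```

```text
time: 10.4
tcp_pos: [518.6, -240.0, 150.2]
orientation: [2.561, 1.818, 0.0]
ft_force: [-1.9, 1.8, 2.1]
opening: 25.6
gripper_force: 40.6
time: 10.7
tcp_pos: [518.7, -240.0, 149.7]
orientation: [2.561, 1.818, 0.0]
ft_force: [-2.3, 2.6, 4.5]
opening: 26.0
gripper_force: 41.1
```

The key is resting on the rim with about 6.6 N of press. Now I turn it lightly.

```bash
for i in 1 2 3; do :; done; echo '{"rx": [0,0,0],"ry": [0,0,0],"rz": [-0.12,-0.12,0],"tx": [0,0,0],"ty": [0,0,0],"tz": [0,0,0],"finger_gap": [20,20,20]}' > next.json && python3 drive.py next.json; echo '{"rx": [0,0,0],"ry": [0,0,0],"rz": [-0.12,-0.12,0],"tx": [0,0,0],"ty": [0,0,0],"tz": [0,0,0],"finger_gap": [20,20,20]}' > next.json && python3 drive.py next.json
```

```text
time: 11.0
tcp_pos: [518.6, -239.9, 149.1]
orientation: [-2.505, -1.895, -0.0]
ft_force: [-0.6, 3.1, -1.8]
opening: 25.4
gripper_force: 40.1
time: 11.3
tcp_pos: [518.4, -239.9, 148.9]
orientation: [-2.446, -1.971, 0.001]
ft_force: [-2.0, 2.1, -2.4]
opening: 25.3
gripper_force: 40.0
```

Converted, 1 mm is 0.02, 0.2 mm is 0.004.

```bash
echo '{"rx": [0,0,0,0,0],"ry": [0,0,0,0,0],"rz": [0,0,0,0,0],"tx": [0.004,0,0,0,0],"ty": [0,0,0,0,0],"tz": [0.02,0.02,0.02,0,0],"finger_gap": [20,20,20,20,20]}' > next.json && python3 drive.py next.json; python3 -c "
from h import *
print(bot.read_state()['moment'])"
```

```text
time: 11.8
tcp_pos: [518.7, -239.6, 146.1]
orientation: [-2.448, -1.969, -0.001]
ft_force: [1.7, 2.7, -3.1]
opening: 25.9
gripper_force: 40.0
[ 0.60375954 -0.301389    0.01890565]
```

The key has slipped in (tip about 17 mm deep, no resistance). Continuing down towards the spring pin.

Converted, 2 mm is 0.04, 0.3 mm is 0.006.

```bash
echo '{"rx": [0,0,0,0,0,0,0],"ry": [0,0,0,0,0,0,0],"rz": [0,0,0,0,0,0,0],"tx": [0.006,0,0,0,0,0,0],"ty": [0,0,0,0,0,0,0],"tz": [0.04,0.04,0.04,0.04,0.04,0,0],"finger_gap": [20,20,20,20,20,20,20]}' > next.json && python3 drive.py next.json; python3 -c "
from h import *
print(bot.read_state()['moment'])"; echo '{"rx": [0,0,0,0,0,0],"ry": [0,0,0,0,0,0],"rz": [0,0,0,0,0,0],"tx": [0,0,0,0,0,0],"ty": [0,0,0,0,0,0],"tz": [0.04,0.04,0.04,0.04,0,0],"finger_gap": [20,20,20,20,20,20]}' > next.json && python3 drive.py next.json; python3 -c "
from h import *
print(bot.read_state()['moment'])"
```

```text
time: 12.5
tcp_pos: [518.5, -239.3, 135.8]
orientation: [-2.448, -1.969, 0.0]
ft_force: [2.0, 2.7, -5.5]
opening: 25.3
gripper_force: 39.8
[ 0.85074611 -0.34693044  0.06601281]
time: 13.1
tcp_pos: [518.8, -239.4, 128.7]
orientation: [2.448, 1.969, 0.001]
ft_force: [0.1, 6.6, 2.5]
opening: 25.8
gripper_force: 40.8
[1.25825463 0.05674324 0.09755671]
```

Converted, 1 mm is 0.02, 0.5 mm is 0.01.

```bash
echo '{"rx": [0,0,0,0,0],"ry": [0,0,0,0,0],"rz": [0,0,0,0,0],"tx": [0.01,0,0,0,0],"ty": [0,0,0,0,0],"tz": [0.02,0.02,0.02,0,0],"finger_gap": [20,20,20,20,20]}' > next.json && python3 drive.py next.json 43; echo '{"rx": [0,0,0,0],"ry": [0,0,0,0],"rz": [0,0,0,0],"tx": [0,0,0,0],"ty": [0,0,0,0],"tz": [0.02,0.016,0,0],"finger_gap": [20,20,20,20]}' > next.json && python3 drive.py next.json;  python3 -c "
from h import *
print(bot.read_state()['moment'])"
```

```text
time: 13.6
tcp_pos: [518.9, -239.2, 126.0]
orientation: [2.447, 1.968, 0.0]
ft_force: [-1.8, 3.8, 5.1]
opening: 25.5
gripper_force: 42.3
time: 14.0
tcp_pos: [518.9, -239.2, 124.4]
orientation: [2.447, 1.968, 0.0]
ft_force: [-1.4, 5.4, 6.1]
opening: 25.6
gripper_force: 42.4
[0.88112987 0.46061898 0.09296129]
```

Converted, 0.7 mm is 0.014.

```bash
echo '{"rx": [0,0,0],"ry": [0,0,0],"rz": [0,0,0],"tx": [0,0,0],"ty": [0,0,0],"tz": [0.014,0,0],"finger_gap": [20,20,20]}' > next.json && python3 drive.py next.json; echo '{"rx": [0,0,0],"ry": [0,0,0],"rz": [0,0,0],"tx": [0,0,0],"ty": [0,0,0],"tz": [0.014,0,0],"finger_gap": [20,20,20]}' > next.json && python3 drive.py next.json; echo '{"rx": [0,0,0],"ry": [0,0,0],"rz": [0,0,0],"tx": [0,0,0],"ty": [0,0,0],"tz": [0.01,0,0],"finger_gap": [20,20,20]}' > next.json && python3 drive.py next.json
```

```text
time: 14.3
tcp_pos: [518.9, -239.2, 123.8]
orientation: [2.447, 1.968, 0.0]
ft_force: [-1.7, 4.8, 7.8]
opening: 25.9
gripper_force: 42.5
time: 14.6
tcp_pos: [518.9, -239.2, 123.1]
orientation: [2.447, 1.968, 0.0]
ft_force: [-2.8, 4.2, 7.0]
opening: 25.5
gripper_force: 42.6
time: 14.9
tcp_pos: [518.9, -239.2, 122.7]
orientation: [2.447, 1.968, 0.0]
ft_force: [-2.9, 4.0, 8.4]
opening: 25.5
gripper_force: 42.6
```

```bash
echo '{"rx": [0,0,0],"ry": [0,0,0],"rz": [0,0,0],"tx": [0,0,0],"ty": [0,0,0],"tz": [0.01,0,0],"finger_gap": [20,20,20]}' > next.json && python3 drive.py next.json; echo '{"rx": [0,0,0],"ry": [0,0,0],"rz": [0,0,0],"tx": [0,0,0],"ty": [0,0,0],"tz": [0.01,0,0],"finger_gap": [20,20,20]}' > next.json && python3 drive.py next.json; python3 - <<'E'
from h import *
c,s=snap("wrist","w6");t=s["tcp_pos"];L=(cloud(c,s)-t)@R.from_rotvec(s["orientation"]).as_matrix()
m=(L[...,2]<-30)&(L[...,2]>-52)&(abs(L[...,0])<10)&(abs(L[...,1])<10);print(np.median(L[m][:,2]))
E
```

```text
time: 15.2
tcp_pos: [518.9, -239.2, 122.6]
orientation: [2.447, 1.968, 0.0]
ft_force: [-5.3, 5.8, 12.8]
opening: 25.8
gripper_force: 43.1
time: 15.5
tcp_pos: [519.0, -239.2, 122.6]
orientation: [2.447, 1.968, 0.0]
ft_force: [-7.2, 7.6, 16.3]
opening: 25.4
gripper_force: 43.8
-43.463296185887366
```

The descent has stopped at z=122.6 while the force keeps rising, so the collar is seated. I'll hold, and verify steadiness and that the bystanders are undisturbed.

```bash
echo '{"rx": [0,0,0,0,0],"ry": [0,0,0,0,0],"rz": [0,0,0,0,0],"tx": [0,0,0,0,0],"ty": [0,0,0,0,0],"tz": [0,0,0,0,0],"finger_gap": [20,20,20,20,20]}' > next.json && python3 drive.py next.json; python3 - <<'E'
from h import *
c,s=snap("scene","s2");w,_=load("w6")
a=cv2.resize(c["frame"][140:260,140:260],(400,400));b=cv2.resize(w["frame"][150:400,160:410],(400,400))
cv2.imwrite("pics/fin.png",np.hstack([a,b])[:,:,::-1])
E
```

```text
time: 16.05
tcp_pos: [519.0, -239.2, 122.6]
orientation: [2.447, 1.968, 0.0]
ft_force: [-6.7, 6.7, 16.3]
opening: 25.5
gripper_force: 43.8
```

View pics/fin.png

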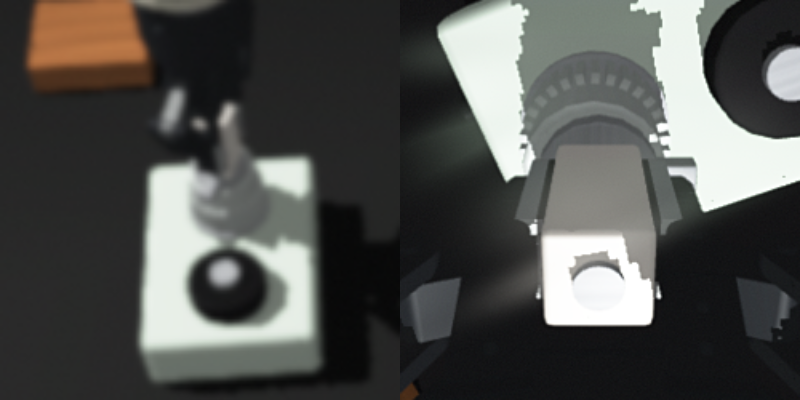

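The collar sits on the hub rim, around (595,130) in the right half, with the tab at (680,170) pointing to the motor cap. The grip and push are steady, so I'm handing in.

```bash
python3 -c "
from workcell import bot
print(bot.hand_in())"
```

```text
the job is handed in; nothing more can be done
None
```

The spindle is in the hub with its key in the keyway and the collar flush on the rim, still gripped at about 44 N and pressed home with about 18 N; I handed the job in at about 16 s, and the hand-in returned no verdict.

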